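Load the rotary seal feeder, three clicks to a seat

TASK

Click the rotary feeder's knob clockwise until the red seat stands centred in the guard's open window, then load every black rubber seal from the grey tray, one lying flat and centred on each seat in turn as it comes to the window, the first on the red seat; turn the knob exactly three clicks clockwise after every seal. After the last seal's three clicks the next, empty seat stands in the window. Leave the brass bushing and the hex key in the tray, and do not knock over the glue bottle.

Things in the scene. Friction and masses are not known exactly. Their poses are not given: they have to be found in the camera images.
- feeder: Fixed rotary feeder: round grey base, 194 mm, 12 mm high; above it a flat blue guard (underside 40, top 44 mm over the bench) on walls hides the disc except at the window. Origin on the dial axis at bench height; -x points out through the window's middle. Window: y -55 to +55 mm, from x = -32 mm outward, open in front; guard and side walls flank it to x = -70 mm. A seat leaves it clockwise, to +y.
- dial (a joint): Angle (rad) of disc and knob (one piece), growing clockwise seen from above. 0: red seat centred in the window; each further 1.047 (3 clicks) brings the next seat. End stops -1.75, 5.3. Starts 1 to 4 clicks short of 0. Click stops every 0.349 (20 degrees): the knob resists about 0.12 N m over each crest, then pulls itself to the middle of the nearest stop when let go, and stays.
- knob_grip (a point): On the dial axis at 66 mm above the bench: the middle of the black knurled round knob, 40 mm across, from 46 to 83 mm above the bench (2 mm over the guard). A red line on its top and a red tongue at its foot point to the red seat. Axes as the disc's.
- window (a point): Point of the feeder where a seat stands when centred in the window: 65 mm from the dial axis, at the seat surface, 20 mm above the bench (fixed).
- parked (a point): Point of the feeder where that seat stands after three further clicks clockwise, under the guard: 65 mm from the axis, 20 mm above the bench (fixed).
- seat0 (a point): Middle of the red seat: a flat red spot, 34 mm across, not recessed, on the aluminium disc, 65 mm from the axis, 20 mm above the bench. The disc is 182 mm across, with a 4 mm high lip (inner radius 88 mm), a hub (34 mm radius, 12 mm high) and six seats 60 degrees apart. Turns with the dial.
- seat1 (a point): Middle of the next seat to reach the window after the red one when the dial turns clockwise (white spot, 34 mm).
- seat2 (a point): Middle of the seat after seat1 (white spot).
- seat3 (a point): Middle of the seat after seat2 (white spot).
- tray: Grey open tray, fixed, 210 x 180 x 32 mm, walls 4 mm, inner floor 4 mm above the bench; origin at the middle of its underside, x along the 210 mm side. Things lie flat on its floor in two rows of three, about 65 mm (x) by 84 mm (y) apart, in any order.
- seal_a: Black rubber shaft seal: a ring 30 mm across, 10 mm high, about 20 g, either face may be up; origin at the middle of its underside, z along its axis. Three or four seals are present, lying flat in the tray; an absent one reads None throughout.
- seal_b: Rubber seal like seal_a (may be absent).
- seal_c: Rubber seal like seal_a (may be absent).
- seal_d: Rubber seal like seal_a (may be absent).
- bushing: Brass bushing in the tray, a ring 29 mm across and 14 mm high; not a seal. Origin at the middle of its underside.
- hex_key: Black L-shaped hex key in the tray, 30 x 77 x 5 mm, long along its y. Origin at the middle of its underside.
- hf_generator: Black generator, fixed equipment behind the feeder: its box stands on the bench from x = 0.51 to 0.84 m and y = -0.01 to 0.41 m, 160 mm high, with an impeller and a notebook on top (up to 200 mm). Carry things past or over it with room to spare.
- glue: White glue bottle with an orange tip standing on the bench between tray and feeder, 36 mm across, 104 mm high; origin at the middle of its foot.

How it is judged:
On the way, in this order (a step that is already met when the one before it is completed fails the run):
1. the red seat is centred in the window (value of joint dial between -0.1 and 0.1 rad), for 0.2 s.
2. a seal lies on seat 0 (the red one) (((horizontal distance between seal_a and seat0 below 0.012 m and height (world z) of seal_a below 0.033 m) or (horizontal distance between seal_b and seat0 below 0.012 m and height (world z) of seal_b below 0.033 m) or (horizontal distance between seal_c and seat0 below 0.012 m and height (world z) of seal_c below 0.033 m) or (horizontal distance between seal_d and seat0 below 0.012 m and height (world z) of seal_d below 0.033 m))), for 0.2 s.
3. a seal lies on seat 1 (the next in turn) (((horizontal distance between seal_a and seat1 below 0.012 m and height (world z) of seal_a below 0.033 m) or (horizontal distance between seal_b and seat1 below 0.012 m and height (world z) of seal_b below 0.033 m) or (horizontal distance between seal_c and seat1 below 0.012 m and height (world z) of seal_c below 0.033 m) or (horizontal distance between seal_d and seat1 below 0.012 m and height (world z) of seal_d below 0.033 m))), for 0.2 s.
4. a seal lies on seat 2 (the next in turn) (((horizontal distance between seal_a and seat2 below 0.012 m and height (world z) of seal_a below 0.033 m) or (horizontal distance between seal_b and seat2 below 0.012 m and height (world z) of seal_b below 0.033 m) or (horizontal distance between seal_c and seat2 below 0.012 m and height (world z) of seal_c below 0.033 m) or (horizontal distance between seal_d and seat2 below 0.012 m and height (world z) of seal_d below 0.033 m))), for 0.2 s.
At the end, for the whole second after the job is handed in: Every seal lies flat within 12 mm of the middle of its own seat; the red seat and those following it are filled without a gap; the last one filled is parked, an empty seat is in the window, the dial at rest within 0.1 rad of 3.142 (3 seals) or 4.189 (4); bushing and hex key in the tray (((horizontal distance between seal_a and seat0 below 0.012 m and height (world z) of seal_a below 0.033 m) or (horizontal distance between seal_b and seat0 below 0.012 m and height (world z) of seal_b below 0.033 m) or (horizontal distance between seal_c and seat0 below 0.012 m and height (world z) of seal_c below 0.033 m) or (horizontal distance between seal_d and seat0 below 0.012 m and height (world z) of seal_d below 0.033 m)) and ((horizontal distance between seal_a and seat1 below 0.012 m and height (world z) of seal_a below 0.033 m) or (horizontal distance between seal_b and seat1 below 0.012 m and height (world z) of seal_b below 0.033 m) or (horizontal distance between seal_c and seat1 below 0.012 m and height (world z) of seal_c below 0.033 m) or (horizontal distance between seal_d and seat1 below 0.012 m and height (world z) of seal_d below 0.033 m)) and ((horizontal distance between seal_a and seat2 below 0.012 m and height (world z) of seal_a below 0.033 m) or (horizontal distance between seal_b and seat2 below 0.012 m and height (world z) of seal_b below 0.033 m) or (horizontal distance between seal_c and seat2 below 0.012 m and height (world z) of seal_c below 0.033 m) or (horizontal distance between seal_d and seat2 below 0.012 m and height (world z) of seal_d below 0.033 m)) and ((horizontal distance between seal_a and seat0 below 0.012 m and height (world z) of seal_a below 0.033 m) or (horizontal distance between seal_a and seat1 below 0.012 m and height (world z) of seal_a below 0.033 m) or (horizontal distance between seal_a and seat2 below 0.012 m and height (world z) of seal_a below 0.033 m) or (horizontal distance between seal_a and seat3 below 0.012 m and height (world z) of seal_a below 0.033 m)) and ((horizontal distance between seal_b and seat0 below 0.012 m and height (world z) of seal_b below 0.033 m) or (horizontal distance between seal_b and seat1 below 0.012 m and height (world z) of seal_b below 0.033 m) or (horizontal distance between seal_b and seat2 below 0.012 m and height (world z) of seal_b below 0.033 m) or (horizontal distance between seal_b and seat3 below 0.012 m and height (world z) of seal_b below 0.033 m)) and ((horizontal distance between seal_c and seat0 below 0.012 m and height (world z) of seal_c below 0.033 m) or (horizontal distance between seal_c and seat1 below 0.012 m and height (world z) of seal_c below 0.033 m) or (horizontal distance between seal_c and seat2 below 0.012 m and height (world z) of seal_c below 0.033 m) or (horizontal distance between seal_c and seat3 below 0.012 m and height (world z) of seal_c below 0.033 m)) and ((horizontal distance between seal_d and seat0 below 0.012 m and height (world z) of seal_d below 0.033 m) or (horizontal distance between seal_d and seat1 below 0.012 m and height (world z) of seal_d below 0.033 m) or (horizontal distance between seal_d and seat2 below 0.012 m and height (world z) of seal_d below 0.033 m) or (horizontal distance between seal_d and seat3 below 0.012 m and height (world z) of seal_d below 0.033 m)) and distance between seal_a and seal_b above 0.03 m and distance between each of seal_a, seal_b and seal_c above 0.03 m and distance between each of seal_a, seal_b, seal_c and seal_d above 0.03 m and horizontal distance between any of seal_a, seal_b, seal_c, seal_d and parked below 0.02 m and horizontal distance between each of seal_a, seal_b, seal_c, seal_d and window above 0.03 m and (value of joint dial between 3.0416 and 3.2416 rad or value of joint dial between 4.0888 and 4.2888 rad) and velocity of joint dial between -0.05 and 0.05 rad/s and x of bushing in the frame of tray between -0.105 and 0.105 m and y of bushing in the frame of tray between -0.09 and 0.09 m and height (world z) of each of bushing, hex_key below 0.03 m and x of hex_key in the frame of tray between -0.105 and 0.105 m and y of hex_key in the frame of tray between -0.09 and 0.09 m); the robot touches nothing.
It fails at once if the glue bottle is knocked over (angle between glue's own z axis and vertical above 0.6 rad).
Of seal_a, seal_b, seal_c, seal_d only 3 to 4 are there at a start; the rules pass over those that are not, and their reading is None.
At some moment in a run one of bushing, hex_key may be knocked a few centimetres aside while the robot is not near it.
Once in a run the grip may slacken for a moment while it holds something.
It also fails if it takes over 208 s, if anything falls off the work surface, if the arm or the gripper's body presses on something with over 40 N, if the wrist force passes 120 N, or if a joint passes its speed limit or range.

ROBOT

A 6-joint arm with a two-finger parallel gripper is mounted at the origin on a cart in front of the work surface, level with it; the furniture and walls round the work are solid. World frame = base frame: x ahead of the robot, y to its left, z up, the work surface at z = 0. Lengths are in m, angles in rad, forces in N, time in s.
With the tool pointing down it reaches from about 0.275 to 0.775 m from the base axis. Payload 14.6 kg.
Tool frame: the origin (TCP) lies at the very end of the fingers, on their centre line; the grasp point (between the pads) lies 19 mm behind it (bot.grip_point_offset is the z of the grasp point in the tool frame, in m); z points along the fingers, y is the line along which they close (so a half turn about z gives the same grasp; the last joint's range is limited). The gripper opens to 85 mm and grips with 20 to 120 N. Pads are 22 mm wide; open, the fingers measure 114 mm over their backs; the gripper's body (76 mm by 85 mm) begins 54 mm behind the grasp point. The pads swing forward as they close: fully open they stand 13 mm farther back than shut.
Start: joints at [-1.286, 0.263, -0.048, 1.259, 0, 1.415], TCP at [0.224, -0.475, 0.231] pointing down, gripper open.
Joint ranges: [-2.65, 2.65], [-0.89, 1.7], [-1.18, 1.37], [-2.13, 2.11], [-1.35, 1.29], [-3.14, 3.14]. Speed limits (rad/s): [1.89, 1.89, 2.57, 2.79, 3.14, 3.14].

INTERFACE

Orientations are given as a unit quaternion [x, y, z, w].
In Python, from cell import bot gives the robot as it stands. The module is installed in compiled form; this text tells all that it offers.
- The arm moves only by the tool move_arm, never from a script. Its argument "steps" is a list that holds one entry, the list of rows, each a list of 7 numbers: the shift along the tool's x, y, z in m, then the turn, a rotation vector about the tool's x, y, z in rad, then the finger opening in m, from 0 to 0.0854. A call has 1 to 5 rows; each row shifts and turns the commanded pose from where the row before left it, along the tool's axes as they then stand; what a row does not reach is not made up. A row lasts 1/8 s, in which the tool goes at most 62.5 mm and 10.7 degrees, less where a joint would pass 70% of its speed; a pose out of reach is approached as far as the arm can. A call is refused whole if a number of a shift passes 0.0625 or a number of a turn 0.188, either way. A call with a gripper value outside its range is refused whole. The fingers move at their own pace and stop on an object; "force" is the grip in N (left out, the last holds). Time passes only in rows, so rows that do not move let the fingers close. It gives the time, the measured TCP pose, the force, the opening and the grip force at its end, in the units of the state.
- bot.state(): the state, without advancing time (a new reading comes with each control period).
- bot.read_camera(name): name is "side" or "top"; returns the picture (420x560x3 uint8, red, green, blue); there is no depth.
- bot.camera_info(name): a dict with "vfov" (degrees; the focal length in pixels is half the picture's height over the tangent of half this angle, whatever the lens; pixels are square), "cx", "cy" (the principal point, pixels), "rvec" (rotation vector, rad) and "tvec" (3), from world to camera coordinates, as OpenCV has them. Camera axes: x right, y down, z forward; pixel columns grow to the right and rows downward; lengths in m; the calibration is good to about 2 mm. A picture is of the moment at which its call begins. camera_info takes no time and is no camera call.
- bot.job_done(): hands the job in; it is judged then, once.
The state is a dict: "clock": time; "joints": joint angles; "joint_velocities": joint speeds; "joint_torque": joint torques, N m; "position": TCP position; "tcp_rot": TCP orientation; "ft_force": force on the tool from outside, world axes, zero at the start; "torque": the same for the moment, N m; "grip_width": finger opening in m; "grasp_force": force on a finger pad.
Only numpy, scipy, OpenCV 4.12 (cv2) and the standard library are available. Lean on these libraries where they do the work, as an engineer would, in place of code of your own. Each camera call takes 0.05 s, during which the arm holds its last target. There are 200 camera calls.

## Working session

There is one attempt and no reset: what is moved stays moved. The work goes in short steps, Python scripts to look and compute and a tool call to move; the robot and the scene stay as the last step left them, time stands still between calls to the robot, and variables do not carry over. Pictures are saved under pics/ and viewed, at most 14 in all, crops included, and the job is handed in when it is done.

Besides the shell and the picture viewer there is one more tool, called after "Request:" as name([rows], argument=value, ...), one row to a line, values as JSON. move_arm: Moves the arm, as the interface text tells. Its arguments: {"type":"object","properties":{"steps":{"type":"array"},"force":{"type":"number"}},"required":["steps"]}

```bash
mkdir -p pics; cat > h.py <<'E'
import numpy as np, cv2
from cell import bot
from scipy.spatial.transform import Rotation as R
def cam(n):
    c=bot.camera_info(n); f=210/np.tan(np.radians(c['vfov'])/2)
    K=np.array([[f,0,c['cx']],[0,f,c['cy']],[0,0,1]]); return K,R.from_rotvec(c['rvec']).as_matrix(),np.array(c['tvec'])
def px2w(n,u,v,z):
    K,Rm,t=cam(n); d=Rm.T@np.linalg.inv(K)@[u,v,1]; o=-Rm.T@t
    return o+d*(z-o[2])/d[2]
def w2px(n,p):
    K,Rm,t=cam(n); q=K@(Rm@np.array(p)+t); return q[:2]/q[2]
def snap(n,name,crop=None,s=1):
    im=bot.read_camera(n)[:,:,::-1]; 
    if crop: x0,y0,x1,y1=crop; im=im[y0:y1,x0:x1]
    im=cv2.resize(im,None,fx=s,fy=s,interpolation=cv2.INTER_CUBIC) if s!=1 else im
    cv2.imwrite('pics/'+name,im)
E
python3 - <<'E'
from h import *
snap('top','t0.png',s=1.42);snap('side','s0.png',s=1.42)
s=bot.state();print(s)
for n in('top','side'):
  K,Rm,t=cam(n);print(n,bot.camera_info(n),-Rm.T@t)
E
```

```text
{'clock': 0.1, 'joints': array([-1.28634056e+00,  2.63454314e-01, -4.88511967e-02,  1.25935626e+00,
       -1.31718296e-05,  1.41550269e+00]), 'joint_velocities': array([-0.00096789, -0.00065723,  0.00131776,  0.00188295, -0.00029237,
        0.00089303]), 'joint_torque': array([ 2.34185616e-03, -6.38579321e+01,  3.85066795e+01,  1.00935882e-02,
       -1.89403167e-04,  1.50840526e-05]), 'position': array([ 0.22343135, -0.47483868,  0.23089212]), 'tcp_rot': array([ 9.75924693e-01,  2.18107327e-01, -3.44984969e-05, -4.31396223e-04]), 'ft_force': array([ 0.73909943,  0.09493782, -0.96273516]), 'torque': array([-0.0302997 ,  0.04486885, -0.00496077]), 'grasp_force': 0.0, 'grip_width': 0.0852303020417686}
top {'vfov': 46.792101291522, 'cx': 292.54907319574056, 'cy': 211.0131949111709, 'rvec': array([ 2.1792066 , -2.19068278,  0.0693021 ]), 'tvec': array([-0.00829775,  0.49165663,  1.18238388])} [ 0.41054476 -0.01574344  1.21286103]
side {'vfov': 47.830493924226644, 'cx': 278.74329394327293, 'cy': 205.12015888633078, 'rvec': array([-0.04285327, -2.75536589,  1.50145364]), 'tvec': array([0.50724864, 0.03662304, 1.26095228])} [0.51882878 1.02827812 0.72256757]
```

View pics/t0.png

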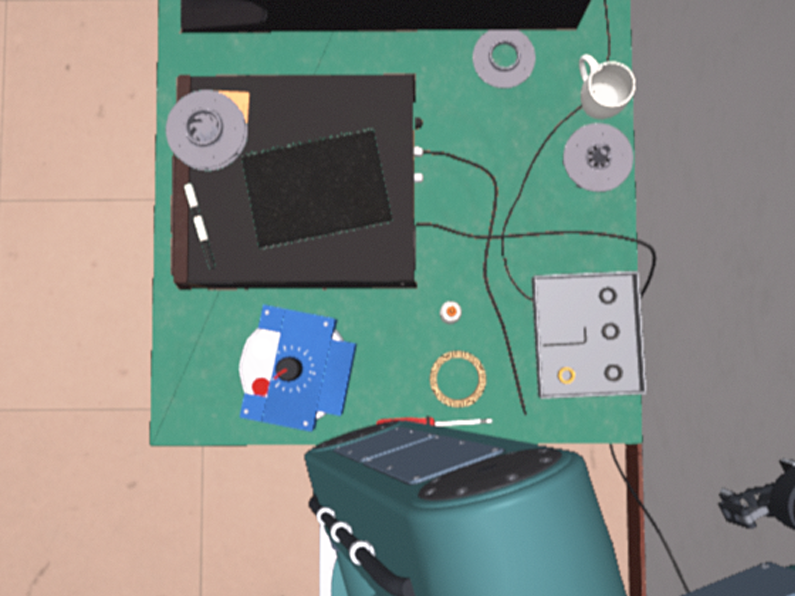

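View pics/s0.png

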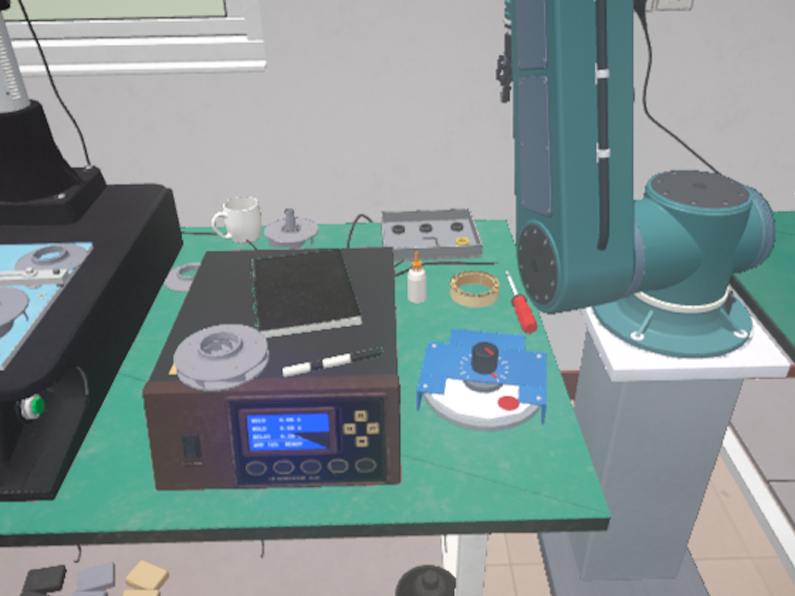

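The top view shows three seals at about (608,296), (610,331) and (613,373). The bushing is at (567,375), the hex key at (568,338), the feeder knob at (288,369) and the red seat at (261,386). I'll enlarge these.

```bash
python3 - <<'E'
from h import *
im=bot.read_camera('top')[:,:,::-1]
a=im[205:310,160:260];b=im[185:290,365:465]
cv2.imwrite('pics/c0.png',cv2.resize(np.hstack([a,b]),None,fx=4,fy=4,interpolation=cv2.INTER_CUBIC))
E
```

```text
(no output)
```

View pics/c0.png

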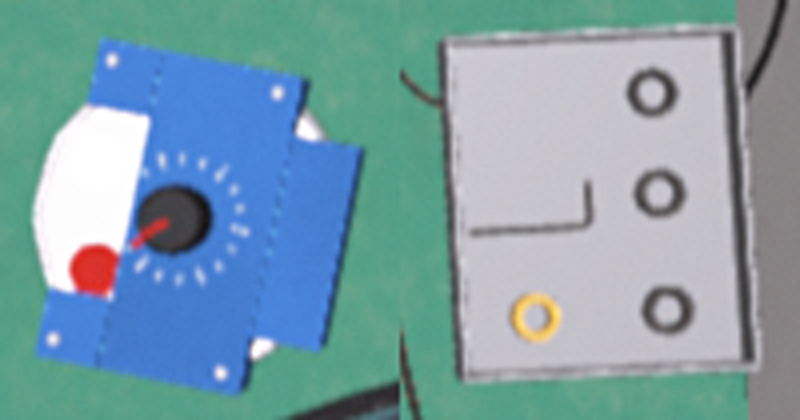

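```bash
python3 - <<'E'
from h import *
L=lambda x,y,z:px2w('top',160+(x-.0)/4-.375,205+y/4-.375,z)
Rr=lambda x,y,z:px2w('top',365+(x-400)/4-.375,185+y/4-.375,z)
k=L(174,219,.083);print('knob',k)
s=[L(*p,.044) for p in[(112,60),(278,93),(53,339),(221,372)]];print('screws',s,np.mean(s,0))
e=[L(*p,.044) for p in[(103,40),(37,353),(305,78),(243,395),(151,114),(117,293)]];print(e)
r=L(94,270,.02);print('red',r,r-k,np.linalg.norm((r-k)[:2]))
for a,b in((2,0),(3,1)):
  d=s[a]-s[b];print('feeder -y->? dir deg',np.degrees(np.arctan2(d[1],d[0])))
for a,b in((1,0),(3,2)):
  d=e[a]-e[b];print(np.degrees(np.arctan2(d[1],d[0])))
d=r-k;print('red dir',np.degrees(np.arctan2(d[1],d[0])))
for n,p in dict(s1=(652,92),s2=(660,193),s3=(667,310)).items():print(n,Rr(*p,.014))
print('bush',Rr(536,317,.018))
print('tray',[Rr(*p,.032) for p in[(443,38),(740,28),(463,380),(757,368)]])
print('hex',[Rr(*p,.009) for p in[(470,233),(589,223),(587,180)]])
print('glue',px2w('top',451/1.42,311/1.42,.104))
E
```

```text
knob [0.37580173 0.19683405 0.083     ]
screws [array([0.47028968, 0.24230797, 0.044     ]), array([0.44985611, 0.14203187, 0.044     ]), array([0.30357033, 0.2760076 , 0.044     ]), array([0.28357732, 0.17543828, 0.044     ])] [0.37682336 0.20894643 0.044     ]
[array([0.48240682, 0.24786164, 0.044     ]), array([0.29532432, 0.28547835, 0.044     ]), array([0.45880995, 0.12578512, 0.044     ]), array([0.26993777, 0.16223646, 0.044     ]), array([0.43761408, 0.21849415, 0.044     ]), array([0.33068357, 0.23798413, 0.044     ])]
red [0.34307196 0.25739541 0.02      ] [-0.03272977  0.06056137 -0.063     ] 0.06883979163306995
feeder -y->? dir deg 168.57255370515713
feeder -y->? dir deg 168.64016190271687
168.63112186893687
169.0765146212818
red dir 118.38854786262466
s1 [ 0.49837919 -0.34505992  0.014     ]
s2 [ 0.43594461 -0.34849296  0.014     ]
s3 [ 0.36417462 -0.35104984  0.014     ]
bush [ 0.36046344 -0.26978899  0.018     ]
tray [array([ 0.53081278, -0.21344713,  0.032     ]), array([ 0.53593819, -0.39470031,  0.032     ]), array([ 0.32345015, -0.22205813,  0.032     ]), array([ 0.32978867, -0.39938652,  0.032     ])]
hex [array([ 0.41195272, -0.23196382,  0.009     ]), array([ 0.41774605, -0.30558888,  0.009     ]), array([ 0.44432828, -0.30492856,  0.009     ])]
glue [ 0.46703765 -0.06843916  0.104     ]
```

```bash
cat >> h.py <<'E'
from scipy.linalg import logm,expm
def T(p,r):
    M=np.eye(4);M[:3,:3]=r.as_matrix();M[:3,3]=p;return M
def down(psi):
    a=np.radians(psi)/2; return R.from_quat([np.cos(a),np.sin(a),0,0])
def cur():
    s=bot.state();return T(s['position'],R.from_quat(s['tcp_rot']))
def legs(*L):
    """L: (x,y,z,psi_deg,n): constant body twist rows for each leg"""
    A=cur()
    for x,y,z,p,n in L:
        X=logm(np.linalg.inv(A)@T([x,y,z],down(p))).real/n
        w=np.array([X[2,1],X[0,2],X[1,0]]);v=X[:3,3]
        # body frame shift then turn: shift of exp over one row
        E=expm(X);r=np.round(np.r_[E[:3,3],w],4)
        print(n,'x',r.tolist())
        for _ in range(n):A=A@T(r[:3],R.from_rotvec(r[3:]))
        xm=A[:3,0];print('  ->',A[:3,3].round(4),np.degrees(np.arctan2(xm[1],xm[0])).round(1))
E
python3 - <<'E'
from h import *
legs((.377,.197,.2,127,15),(.377,.197,.16,208,10),(.377,.197,.05,208,4))
E
```

```text
15 x [0.0524, -0.0041, 0.0021, -0.0, -0.0, -0.1185]
  -> [0.3761 0.1971 0.1999] 127.0
10 x [-0.0001, 0.0, 0.004, 0.0001, -0.0, -0.1413]
  -> [0.377  0.1968 0.1599] -152.0
4 x [-0.0, 0.0, 0.0275, 0.0, -0.0001, -0.0]
  -> [0.377  0.1968 0.0499] -152.0
```

```bash
python3 - <<'E'
from h import *
legs((.377,.197,.29,127,15),(.377,.197,.13,208,10))
E
```

```text
15 x [0.0524, -0.0041, -0.0039, -0.0, -0.0, -0.1185]
  -> [0.3762 0.197  0.2899] 127.0
10 x [-0.0001, 0.0, 0.016, 0.0001, -0.0, -0.1413]
  -> [0.377  0.1968 0.1299] -152.0
```

Request:
move_arm([
  [[0.0524,-0.0041,-0.004,0,0,-0.1185,0.085],[0.0524,-0.0041,-0.004,0,0,-0.1185,0.085],[0.0524,-0.0041,-0.004,0,0,-0.1185,0.085],[0.0524,-0.0041,-0.004,0,0,-0.1185,0.085],[0.0524,-0.0041,-0.004,0,0,-0.1185,0.085]],
])

```text
clock: 0.78
position: [0.4132, -0.2961, 0.2511]
tcp_rot: [0.869, 0.495, -0.0, -0.0]
ft_force: [0.3, -0.4, 0.1]
grip_width: 0.0852
grasp_force: 0.0
```

Request:
move_arm([
  [[0.0524,-0.0041,-0.004,0,0,-0.1185,0.085],[0.0524,-0.0041,-0.004,0,0,-0.1185,0.085],[0.0524,-0.0041,-0.004,0,0,-0.1185,0.085],[0.0524,-0.0041,-0.004,0,0,-0.1185,0.085],[0.0524,-0.0041,-0.004,0,0,-0.1185,0.085]],
])

```text
clock: 1.4
position: [0.4697, -0.0431, 0.2712]
tcp_rot: [0.686, 0.727, -0.0, -0.0]
ft_force: [0.2, -0.3, -0.5]
grip_width: 0.085
grasp_force: 0.0
```

Request:
move_arm([
  [[0.0524,-0.0041,-0.004,0,0,-0.1185,0.085],[0.0524,-0.0041,-0.004,0,0,-0.1185,0.085],[0.0524,-0.0041,-0.004,0,0,-0.1185,0.085],[0.0524,-0.0041,-0.004,0,0,-0.1185,0.085],[0.0524,-0.0041,-0.004,0,0,-0.1185,0.085]],
])

```text
clock: 2.02
position: [0.3752, 0.1983, 0.2912]
tcp_rot: [0.444, 0.896, -0.0, -0.0]
ft_force: [0.3, 0.0, -1.2]
grip_width: 0.085
grasp_force: 0.0
```

Request:
move_arm([
  [[0,0,0.016,0,0,-0.1413,0.085],[0,0,0.016,0,0,-0.1413,0.085],[0,0,0.016,0,0,-0.1413,0.085],[0,0,0.016,0,0,-0.1413,0.085],[0,0,0.016,0,0,-0.1413,0.085]],
])

```text
clock: 2.65
position: [0.376, 0.1968, 0.2107]
tcp_rot: [0.106, 0.994, -0.0, -0.0]
ft_force: [-0.5, -0.8, 0.2]
grip_width: 0.0851
grasp_force: 0.0
```

Request:
move_arm([
  [[0,0,0.016,0,0,-0.1413,0.085],[0,0,0.016,0,0,-0.1413,0.085],[0,0,0.016,0,0,-0.1413,0.085],[0,0,0.016,0,0,-0.1413,0.085],[0,0,0.016,0,0,-0.1413,0.085]],
])

```text
clock: 3.28
position: [0.376, 0.1968, 0.1307]
tcp_rot: [-0.244, 0.97, -0.0, -0.0]
ft_force: [-0.0, -0.4, 0.4]
grip_width: 0.0851
grasp_force: 0.0
```

```bash
python3 - <<'E'
from h import *
legs((.377,.197,.052,208,4))
E
```

```text
4 x [-0.0002, -0.0001, 0.0197, 0.0, -0.0001, 0.0012]
  -> [0.3769 0.1968 0.0519] -152.0
```

Request:
move_arm([
  [[-0.0002,0,0.02,0,0,0,0.085],[-0.0002,0,0.02,0,0,0,0.085],[-0.0002,0,0.02,0,0,0,0.085],[-0.0002,0,0.018,0,0,0,0.085],[0,0,0,0,0,0,0.03]],
], force=50)

```text
clock: 3.9
position: [0.3761, 0.197, 0.0525]
tcp_rot: [-0.242, 0.97, -0.0, -0.001]
ft_force: [-1.2, -0.4, 0.5]
grip_width: 0.0694
grasp_force: 0.0
```

Request:
move_arm([
  [[0,0,0,0,0,0,0.03],[0,0,0,0,0,0,0.03],[0,0,0,0,0,0,0.03],[0,0,0,0,0,0,0.03],[0,0,0,0,0,0,0.03]],
])

```text
clock: 4.53
position: [0.3755, 0.202, 0.0552]
tcp_rot: [-0.243, 0.97, 0.006, 0.001]
ft_force: [-22.4, 38.5, 32.7]
grip_width: 0.0386
grasp_force: 47.2
```

Request:
move_arm([
  [[0,0,0,0,0,0,0.06],[0,0,0,0,0,0,0.06],[0,0.004,-0.006,0,0,0,0.06],[0,0,0,0,0,0,0.06],[0,0,0,0,0,0,0.06]],
])

```text
clock: 5.15
position: [0.3751, 0.2008, 0.0593]
tcp_rot: [-0.242, 0.97, -0.0, 0.0]
ft_force: [0.1, 1.1, 0.0]
grip_width: 0.0602
grasp_force: 0.0
```

Request:
move_arm([
  [[0,0,0,0,0,0,0.03],[0,0,0,0,0,0,0.03],[0,0,0,0,0,0,0.03],[0,0,0,0,0,0,0.03],[0,0,0,0,0,0,0.03]],
], force=25)

```text
clock: 5.78
position: [0.3745, 0.2017, 0.0595]
tcp_rot: [-0.242, 0.97, 0.001, -0.0]
ft_force: [-5.4, 7.6, 10.4]
grip_width: 0.0389
grasp_force: 24.0
```

Request:
move_arm([
  [[0,0.001,0,0,0,0,0.03],[0,0,0,0,0,0.14,0.03],[0,0,0,0,0,0.14,0.03],[0,0,0,0,0,0.14,0.03],[0,0,0,0,0,0.14,0.03]],
], force=40)

```text
clock: 6.4
position: [0.3744, 0.2021, 0.0596]
tcp_rot: [0.038, 0.999, 0.001, -0.0]
ft_force: [-5.1, 2.9, 11.2]
grip_width: 0.0387
grasp_force: 38.9
```

Request:
move_arm([
  [[0,0,0,0,0,0.14,0.03],[0,0,0,0,0,0,0.03],[0,0,0,0,0,0,0.03]],
])

```text
clock: 6.78
position: [0.3745, 0.2022, 0.0596]
tcp_rot: [0.105, 0.994, 0.001, -0.0]
ft_force: [-4.4, 3.5, 11.1]
grip_width: 0.0389
grasp_force: 38.8
```

```bash
python3 - <<'E'
from h import *
s=bot.state();print(s['torque'],s['ft_force'])
im=bot.read_camera('top')[:,:,::-1]
a=im[205:310,160:260]
b=bot.read_camera('side')[:,:,::-1][215:320,285:395]
cv2.imwrite('pics/c1.png',cv2.resize(np.hstack([a,b]),None,fx=3.8,fy=3.8,interpolation=cv2.INTER_CUBIC))
E
```

```text
[ 1.05831253  0.76964835 -0.0543111 ] [-4.36103079  3.46705233 11.07658346]
```

View pics/c1.png

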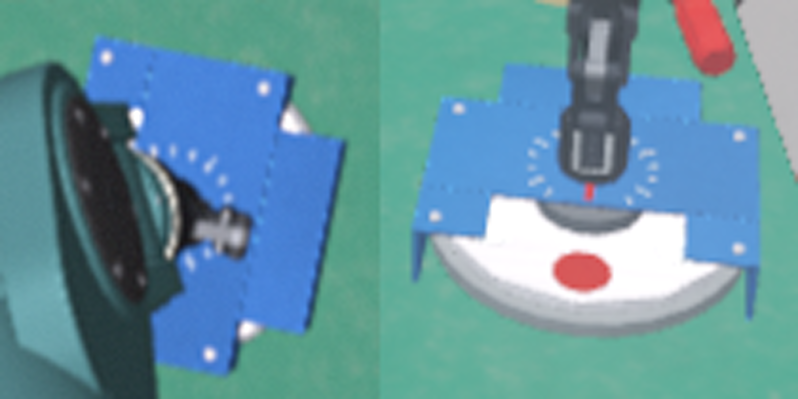

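```bash
python3 - <<'E'
from h import *
r=px2w('side',338.0,286.4,.02);print(r)
d=r[:2]-[.374,.2025];print(np.hypot(*d),np.degrees(np.arctan2(d[1],d[0])))
A=cur();legs((.374,.202,.18,170,3),(.498,-.3465,.18,180,12),(.498,-.3465,.05,180,4))
E
```

```text
[0.38536385 0.26852251 0.02      ]
0.06699335092700102 80.2338952167255
3 x [0.0001, -0.0001, -0.0401, 0.0005, -0.0002, -0.0122]
  -> [0.3741 0.2018 0.1799] 170.0
12 x [-0.0146, -0.0446, -0.0, 0.0, 0.0, -0.0145]
  -> [ 0.4977 -0.3469  0.1799] 180.0
4 x [-0.0001, 0.0001, 0.0325, 0.0, 0.0, -0.0001]
  -> [ 0.4981 -0.3465  0.0499] 180.0
```

Request:
move_arm([
  [[0,0,0,0,0,0,0.06],[0,0,0,0,0,0,0.06],[0,0,-0.04,0,0,-0.012,0.06],[0,0,-0.04,0,0,-0.012,0.06],[0,0,-0.04,0,0,-0.012,0.05]],
])

```text
clock: 7.5
position: [0.3744, 0.2015, 0.1805]
tcp_rot: [0.087, 0.996, -0.0, -0.0]
ft_force: [-0.5, 1.3, -0.9]
grip_width: 0.0498
grasp_force: 0.0
```

Request:
move_arm([
  [[-0.0146,-0.0446,0,0,0,-0.0145,0.05],[-0.0146,-0.0446,0,0,0,-0.0145,0.05],[-0.0146,-0.0446,0,0,0,-0.0145,0.05],[-0.0146,-0.0446,0,0,0,-0.0145,0.05]],
])

```text
clock: 8.0
position: [0.405, 0.0149, 0.1793]
tcp_rot: [0.058, 0.998, -0.0, 0.0]
ft_force: [1.7, 1.0, -0.7]
grip_width: 0.0502
grasp_force: 0.0
```

Request:
move_arm([
  [[-0.0146,-0.0446,0,0,0,-0.0145,0.05],[-0.0146,-0.0446,0,0,0,-0.0145,0.05],[-0.0146,-0.0446,0,0,0,-0.0145,0.05],[-0.0146,-0.0446,0,0,0,-0.0145,0.05]],
])

```text
clock: 8.5
position: [0.4461, -0.1684, 0.1792]
tcp_rot: [0.03, 1.0, -0.0, -0.0]
ft_force: [1.6, -0.1, -0.5]
grip_width: 0.0497
grasp_force: 0.0
```

Request:
move_arm([
  [[-0.0146,-0.0446,0,0,0,-0.0145,0.05],[-0.0146,-0.0446,0,0,0,-0.0145,0.05],[-0.0146,-0.0446,0,0,0,-0.0145,0.05],[-0.0146,-0.0446,0,0,0,-0.0145,0.05],[0,0,0,0,0,0,0.05]],
])

```text
clock: 9.12
position: [0.498, -0.3499, 0.1781]
tcp_rot: [0.002, 1.0, 0.0, -0.0]
ft_force: [-0.4, 0.8, -0.8]
grip_width: 0.0503
grasp_force: 0.0
```

```bash
python3 - <<'E'
from h import *
legs((.498,-.3465,.05,180,4))
snap('top','t2.png',(100,130,500,330),2)
E
```

```text
4 x [-0.0, 0.0008, 0.032, 0.0, -0.0002, -0.0009]
  -> [ 0.4979 -0.3466  0.0501] -180.0
```

View pics/t2.png

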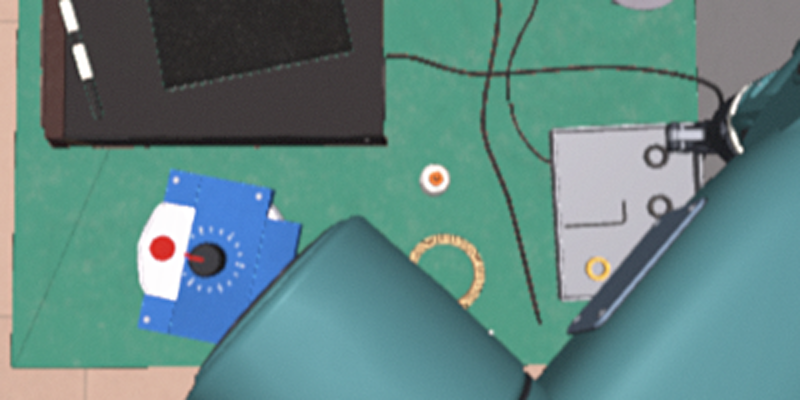

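The red seat is now centred in the window at (162,248) in the crop. The seal at (656,155) is visible beside the gripper.

```bash
python3 - <<'E'
from h import *
print(px2w('top',100+162/2-.25,130+248/2-.25,.02),px2w('top',100+656/2-.25,130+155.5/2-.25,.011))
print(px2w('top',100+660/2-.25,130+206.5/2-.25,.011))
E
```

```text
[0.38786426 0.26367691 0.02      ] [ 0.49890813 -0.34620104  0.011     ]
[ 0.43569793 -0.34962667  0.011     ]
```

Request:
move_arm([
  [[0,0.0005,0.035,0,0,0,0.05],[0,0.0005,0.035,0,0,0,0.05],[0,0.0005,0.035,0,0,0,0.05],[0,0,0.035,0,0,0,0.05],[0,0,0.02,0,0,0,0.05]],
])

```text
clock: 9.8
position: [0.4969, -0.3439, 0.0178]
tcp_rot: [0.0, 1.0, 0.001, -0.001]
ft_force: [0.1, -0.9, -0.1]
grip_width: 0.0502
grasp_force: 0.0
```

Request:
move_arm([
  [[-0.0015,-0.0022,0.011,0,0,0,0.05],[0,0,0,0,0,0,0.024],[0,0,0,0,0,0,0.024],[0,0,0,0,0,0,0.024],[0,0,0,0,0,0,0.024]],
], force=25)

```text
clock: 10.42
position: [0.4994, -0.348, 0.0088]
tcp_rot: [0.001, 1.0, -0.0, 0.0]
ft_force: [-0.3, 0.4, 2.3]
grip_width: 0.0271
grasp_force: 24.9
```

Request:
move_arm([
  [[0,0,0,0,0,0,0.024],[0,0,0,0,0,0,0.024]],
])

```text
clock: 10.68
position: [0.4994, -0.3481, 0.0087]
tcp_rot: [0.001, 1.0, -0.0, 0.0]
ft_force: [-0.4, 1.2, 6.0]
grip_width: 0.0271
grasp_force: 25.3
```

```bash
python3 - <<'E'
from h import *
legs((.4985,-.3465,.2,180,4),(.42,-.05,.2,219,7),(.3867,.266,.15,258.7,8),(.3867,.266,.045,258.7,3))
E
```

```text
4 x [0.0002, 0.0004, -0.0478, -0.0001, 0.0002, -0.0003]
  -> [ 0.4986 -0.3464  0.1999] 180.0
7 x [-0.0014, 0.0446, -0.0, -0.0, -0.0, -0.0973]
  -> [ 0.4197 -0.0502  0.1999] -141.0
8 x [-0.0312, 0.0258, 0.0062, 0.0, -0.0, -0.0866]
  -> [0.3867 0.2656 0.1503] -101.3
3 x [-0.0001, 0.0, 0.0351, 0.0001, -0.0001, 0.0001]
  -> [0.3867 0.2659 0.045 ] -101.3
```

Request:
move_arm([
  [[0,0,-0.048,0,0,0,0.024],[0,0,-0.048,0,0,0,0.024],[0,0,-0.048,0,0,0,0.024],[0,0,-0.048,0,0,0,0.024],[0,0,0,0,0,0,0.024]],
], force=40)

```text
clock: 11.3
position: [0.5003, -0.3488, 0.2037]
tcp_rot: [0.001, 1.0, -0.002, 0.002]
ft_force: [1.1, -0.7, -0.6]
grip_width: 0.0263
grasp_force: 39.3
```

Request:
move_arm([
  [[-0.0014,0.0446,0,0,0,-0.0973,0.024],[-0.0014,0.0446,0,0,0,-0.0973,0.024],[-0.0014,0.0446,0,0,0,-0.0973,0.024],[-0.0014,0.0446,0,0,0,-0.0973,0.024]],
])

```text
clock: 11.8
position: [0.4785, -0.17, 0.1992]
tcp_rot: [-0.194, 0.981, 0.0, -0.0]
ft_force: [0.5, 0.0, 0.7]
grip_width: 0.0261
grasp_force: 39.4
```

Request:
move_arm([
  [[-0.0014,0.0446,0,0,0,-0.0973,0.024],[-0.0014,0.0446,0,0,0,-0.0973,0.024],[-0.0014,0.0446,0,0,0,-0.0973,0.024]],
])

```text
clock: 12.18
position: [0.4195, -0.0502, 0.1993]
tcp_rot: [-0.335, 0.942, 0.0, -0.0]
ft_force: [1.2, 0.2, 1.0]
grip_width: 0.0263
grasp_force: 39.4
```

Request:
move_arm([
  [[-0.0312,0.0258,0.0062,0,0,-0.0866,0.024],[-0.0312,0.0258,0.0062,0,0,-0.0866,0.024],[-0.0312,0.0258,0.0062,0,0,-0.0866,0.024],[-0.0312,0.0258,0.0062,0,0,-0.0866,0.024]],
])

```text
clock: 12.68
position: [0.4315, 0.1105, 0.1744]
tcp_rot: [-0.492, 0.871, 0.0, -0.0]
ft_force: [0.7, -0.8, 0.7]
grip_width: 0.0262
grasp_force: 39.4
```

Request:
move_arm([
  [[-0.0312,0.0258,0.0062,0,0,-0.0866,0.024],[-0.0312,0.0258,0.0062,0,0,-0.0866,0.024],[-0.0312,0.0258,0.0062,0,0,-0.0866,0.024],[-0.0312,0.0258,0.0062,0,0,-0.0866,0.024],[0,0,0,0,0,0,0.024]],
])

```text
clock: 13.3
position: [0.3863, 0.2657, 0.1494]
tcp_rot: [-0.635, 0.772, 0.0, -0.001]
ft_force: [0.4, -0.4, -0.1]
grip_width: 0.0264
grasp_force: 39.4
```

```bash
python3 - <<'E'
from h import *
print(bot.state()['position'])
legs((.3867,.266,.06,258.7,3),(.3867,.266,.026,258.7,3))
E
```

```text
[0.38631904 0.26566006 0.14940397]
3 x [-0.0002, -0.0001, 0.0298, 0.0006, -0.0003, 0.001]
  -> [0.3866 0.2662 0.06  ] -101.3
3 x [0.0, -0.0, 0.0113, 0.0, -0.0, 0.0]
  -> [0.3866 0.2661 0.0261] -101.3
```

Request:
move_arm([
  [[0,0,0.03,0,0,0,0.024],[0,0,0.03,0,0,0,0.024],[0,0,0.03,0,0,0,0.024],[0,0,0.016,0,0,0,0.024],[0,0,0.014,0,0,0,0.024]],
])

```text
clock: 13.92
position: [0.3878, 0.2633, 0.0295]
tcp_rot: [-0.633, 0.774, 0.0, -0.001]
ft_force: [0.9, -0.2, -0.4]
grip_width: 0.0262
grasp_force: 39.4
```

Request:
move_arm([
  [[0,0,0.002,0,0,0,0.024],[0,0,0,0,0,0,0.024]],
])

```text
clock: 14.18
position: [0.3881, 0.2639, 0.0288]
tcp_rot: [-0.633, 0.774, -0.0, -0.0]
ft_force: [-0.6, -0.2, -0.3]
grip_width: 0.0263
grasp_force: 39.4
```

```bash
python3 - <<'E'
from h import *
snap('side','s3.png',(285,205,395,320),5)
E
```

```text
(no output)
```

View pics/s3.png

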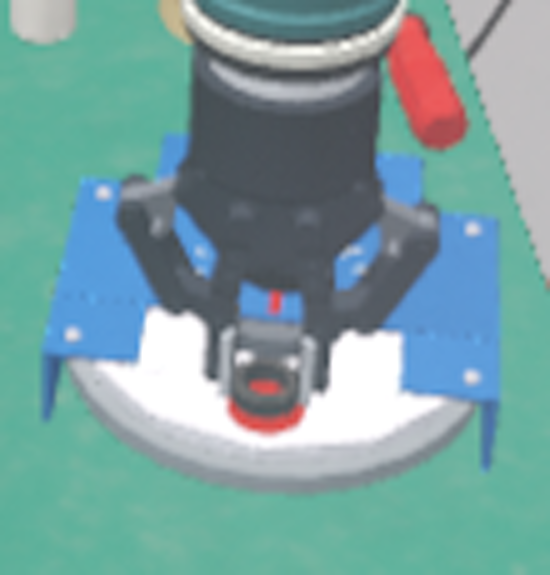

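Request:
move_arm([
  [[-0.003,0,0.002,0,0,0,0.024],[0,0,0.002,0,0,0,0.024],[0,0,0,0,0,0,0.024],[0,0,0,0,0,0,0.024]],
])

```text
clock: 14.72
position: [0.3888, 0.2675, 0.0249]
tcp_rot: [-0.634, 0.774, 0.0, 0.0]
ft_force: [0.4, 2.4, 1.0]
grip_width: 0.0263
grasp_force: 39.8
```

```bash
python3 - <<'E'
from h import *
snap('side','s4.png',(305,255,365,310),10)
E
```

```text
(no output)
```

View pics/s4.png

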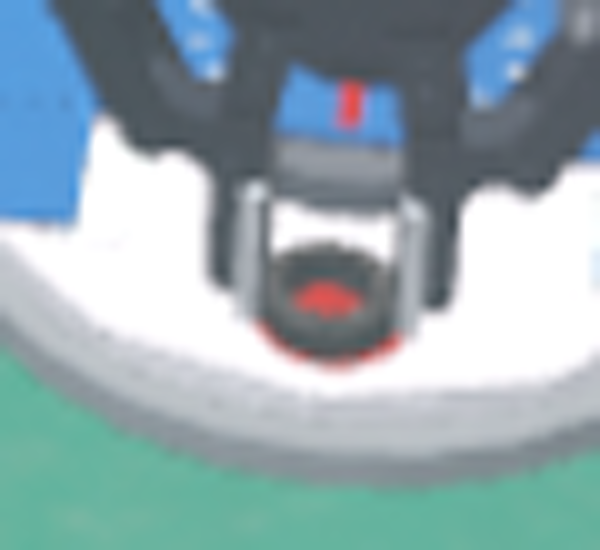

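Request:
move_arm([
  [[0,0,0,0,0,0,0.045],[0,0,0,0,0,0,0.045],[0,0,0,0,0,0,0.045],[0,0,-0.02,0,0,0,0.045],[0,0,-0.04,0,0,0,0.045]],
], force=25)

```text
clock: 15.4
position: [0.3877, 0.2667, 0.0844]
tcp_rot: [-0.634, 0.774, 0.0, -0.001]
ft_force: [0.9, 0.5, -0.3]
grip_width: 0.0451
grasp_force: 0.0
```

Request:
move_arm([
  [[0,0,-0.04,0,0,0,0.07],[0.033,0,0,0,0,0,0.07],[0.033,0,0,0,0,0,0.07],[0,0,0,0,0,0,0.07]],
])

```text
clock: 15.9
position: [0.375, 0.2012, 0.1248]
tcp_rot: [-0.633, 0.774, -0.0, -0.0]
ft_force: [-0.4, -0.2, -0.1]
grip_width: 0.0698
grasp_force: 0.0
```

```bash
python3 - <<'E'
from h import *
print(bot.state()['position'])
legs((.375,.203,.058,258.7,3))
snap('side','s5.png',(285,205,395,320),5)
E
```

```text
[0.37502661 0.20116014 0.12479961]
3 x [-0.0006, 0.0001, 0.0223, 0.0, -0.0001, -0.0009]
  -> [0.3751 0.203  0.0579] -101.3
```

View pics/s5.png

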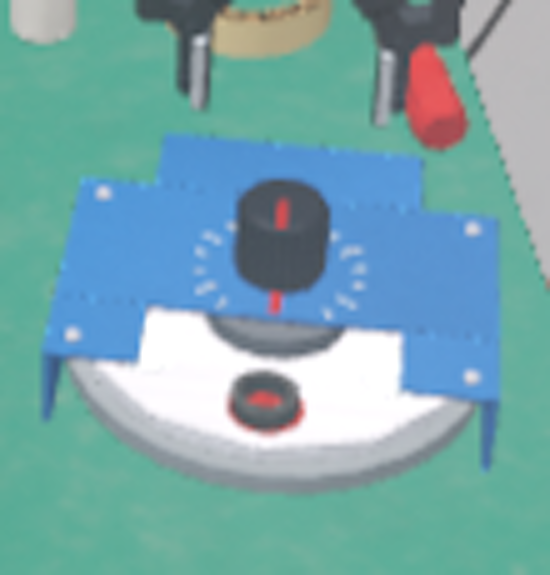

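Seal 1 lies centred on the red seat at (265,402). Next is the knob.

Request:
move_arm([
  [[-0.0006,0,0.022,0,0,0,0.07],[-0.0006,0,0.022,0,0,0,0.07],[-0.0006,0,0.022,0,0,0,0.07],[0,0,0,0,0,0,0.03],[0,0,0,0,0,0,0.03]],
])

```text
clock: 16.58
position: [0.3755, 0.2048, 0.0592]
tcp_rot: [-0.634, 0.773, 0.001, -0.0]
ft_force: [-1.7, 1.6, 2.5]
grip_width: 0.0391
grasp_force: 24.8
```

Request:
move_arm([
  [[0,0,0,0,0,0,0.03],[0,0,0,0,0,0,0.03],[0,0,0,0,0,0,0.03],[0,0,0,0,0,0,0.03]],
])

```text
clock: 17.08
position: [0.3756, 0.2048, 0.0593]
tcp_rot: [-0.634, 0.773, 0.001, 0.0]
ft_force: [-4.7, 3.1, -0.1]
grip_width: 0.039
grasp_force: 26.0
```

Request:
move_arm([
  [[0,0,0,0,0,0.15,0.03],[0,0,0,0,0,0.15,0.03],[0,0,0,0,0,0.15,0.03],[0,0,0,0,0,0.15,0.03],[0,0,0,0,0,0.15,0.03]],
], force=40)

```text
clock: 17.7
position: [0.3772, 0.2038, 0.0594]
tcp_rot: [-0.304, 0.953, -0.001, 0.001]
ft_force: [6.1, -8.6, -6.2]
grip_width: 0.0387
grasp_force: 40.9
```

Request:
move_arm([
  [[0,0,0,0,0,0.15,0.03],[0,0,0,0,0,0.15,0.03],[0,0,0,0,0,0,0.03],[0,0,0,0,0,0,0.06],[0,0,0,0,0,0,0.06]],
])

```text
clock: 18.32
position: [0.3764, 0.2045, 0.0592]
tcp_rot: [-0.161, 0.987, 0.0, 0.001]
ft_force: [0.1, 0.9, 0.6]
grip_width: 0.0602
grasp_force: 0.0
```

Request:
move_arm([
  [[0,0,-0.04,0,0,0,0.06],[0,0,-0.045,0,0,0,0.05],[0,0,-0.04,0,0,0,0.044]],
])

```text
clock: 18.7
position: [0.3759, 0.2044, 0.1857]
tcp_rot: [-0.161, 0.987, 0.0, 0.001]
ft_force: [0.8, 0.6, -0.6]
grip_width: 0.0438
grasp_force: 0.0
```

```bash
python3 - <<'E'
from h import *
legs((.436,-.350,.17,180,12),(.436,-.350,.05,180,4))
snap('side','s6.png',(285,205,395,320),5)
E
```

```text
12 x [0.0031, -0.0466, 0.0013, 0.0, 0.0001, 0.0269]
  -> [ 0.4364 -0.3503  0.1699] -180.0
4 x [0.0001, 0.0001, 0.03, 0.0001, -0.0, 0.0]
  -> [ 0.4359 -0.3499  0.0499] -180.0
```

View pics/s6.png

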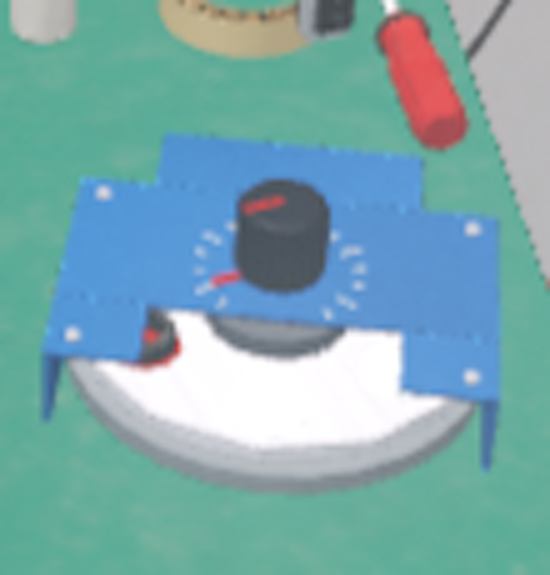

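The seat turned three clicks and the seal is parked under the guard at (158,340). Now seal 2.

Request:
move_arm([
  [[0.0031,-0.0466,0.0013,0,0,0.0269,0.044],[0.0031,-0.0466,0.0013,0,0,0.0269,0.044],[0.0031,-0.0466,0.0013,0,0,0.0269,0.044],[0.0031,-0.0466,0.0013,0,0,0.0269,0.044]],
], force=25)

```text
clock: 19.25
position: [0.4162, 0.0205, 0.1787]
tcp_rot: [-0.107, 0.994, -0.0, 0.0]
ft_force: [1.4, 0.2, -0.8]
grip_width: 0.0438
grasp_force: 0.0
```

Request:
move_arm([
  [[0.0031,-0.0466,0.0013,0,0,0.0269,0.044],[0.0031,-0.0466,0.0013,0,0,0.0269,0.044],[0.0031,-0.0466,0.0013,0,0,0.0269,0.044],[0.0031,-0.0466,0.0013,0,0,0.0269,0.044]],
])

```text
clock: 19.75
position: [0.4362, -0.1653, 0.1735]
tcp_rot: [-0.053, 0.999, -0.0, 0.0]
ft_force: [0.8, 0.4, 0.7]
grip_width: 0.0438
grasp_force: 0.0
```

Request:
move_arm([
  [[0.0031,-0.0466,0.0013,0,0,0.0269,0.044],[0.0031,-0.0466,0.0013,0,0,0.0269,0.044],[0.0031,-0.0466,0.0013,0,0,0.0269,0.044],[0.0031,-0.0466,0.0013,0,0,0.0269,0.044],[0,0,0,0,0,0,0.044]],
])

```text
clock: 20.38
position: [0.4361, -0.3531, 0.1676]
tcp_rot: [0.002, 1.0, -0.0, 0.0]
ft_force: [-0.7, 0.9, -0.7]
grip_width: 0.0439
grasp_force: 0.0
```

Request:
move_arm([
  [[0,0,0.03,0,0,0,0.044],[0,0,0.03,0,0,0,0.044],[0,0,0.03,0,0,0,0.044],[0,0,0,0,0,0,0.044],[0,0,0,0,0,0,0.044]],
])

```text
clock: 21.0
position: [0.4367, -0.3504, 0.0793]
tcp_rot: [-0.0, 1.0, -0.0, 0.0]
ft_force: [0.3, 0.7, -0.8]
grip_width: 0.0444
grasp_force: 0.0
```

```bash
python3 - <<'E'
from h import *
legs((.436,-.349,.008,180,4))
im=bot.read_camera('top')[:,:,::-1]
b=im[185:290,365:465]
c=bot.read_camera('side')[:,:,::-1][140:190,260:350]
cv2.imwrite('pics/c7.png',cv2.resize(np.hstack([b,np.pad(c,((0,55),(0,0),(0,0)))]),None,fx=4,fy=4,interpolation=cv2.INTER_CUBIC))
E
```

```text
4 x [0.0002, 0.0004, 0.0178, -0.0002, 0.0002, 0.0001]
  -> [ 0.436  -0.3489  0.0081] 180.0
```

View pics/c7.png

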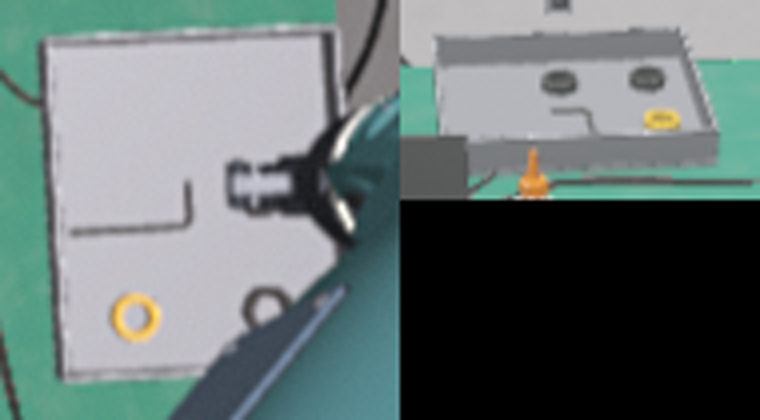

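Two seals remain in the tray, and the bushing and hex key are undisturbed. Grasping seal 2.

Request:
move_arm([
  [[0.0002,0.0003,0.025,0,0,0,0.044],[0.0002,0.0003,0.025,0,0,0,0.044],[0.0002,0.0003,0.015,0,0,0,0.044],[0,0,0.006,0,0,0,0.044],[0,0,0,0,0,0,0.044]],
])

```text
clock: 21.72
position: [0.4358, -0.3498, 0.0074]
tcp_rot: [0.0, 1.0, -0.0, 0.0]
ft_force: [-0.2, -0.3, 0.5]
grip_width: 0.0436
grasp_force: 0.0
```

Request:
move_arm([
  [[0,0,0,0,0,0,0.024],[0,0,0,0,0,0,0.024],[0,0,0,0,0,0,0.024],[0,0,0,0,0,0,0.024],[0,0,0,0,0,0,0.024]],
])

```text
clock: 22.35
position: [0.436, -0.3499, 0.0079]
tcp_rot: [0.0, 1.0, -0.0, 0.0]
ft_force: [-0.2, 1.5, 6.6]
grip_width: 0.0266
grasp_force: 24.6
```

```bash
python3 - <<'E'
from h import *
legs((.436,-.35,.2,180,4),(.41,-.05,.2,219,7),(.3885,.2675,.15,258.7,8),(.3885,.2675,.03,258.7,4))
E
```

```text
4 x [-0.0, -0.0001, -0.048, -0.0002, 0.0002, -0.0]
  -> [ 0.4359 -0.3502  0.1999] 180.0
7 x [-0.009, 0.0429, -0.0, -0.0, 0.0, -0.0973]
  -> [ 0.4103 -0.0502  0.1999] -141.0
8 x [-0.0322, 0.0247, 0.0062, -0.0, 0.0, -0.0866]
  -> [0.3888 0.2674 0.1503] -101.3
4 x [-0.0, 0.0001, 0.0301, -0.0, -0.0, 0.0]
  -> [0.3884 0.2674 0.0299] -101.3
```

Request:
move_arm([
  [[0,0,-0.048,0,0,0,0.024],[0,0,-0.048,0,0,0,0.024],[0,0,-0.048,0,0,0,0.024],[0,0,-0.048,0,0,0,0.024]],
], force=40)

```text
clock: 22.85
position: [0.4355, -0.3495, 0.2013]
tcp_rot: [0.0, 1.0, -0.0, 0.0]
ft_force: [0.7, -0.9, -0.7]
grip_width: 0.0265
grasp_force: 39.2
```

Request:
move_arm([
  [[-0.009,0.0429,0,0,0,-0.0973,0.024],[-0.009,0.0429,0,0,0,-0.0973,0.024],[-0.009,0.0429,0,0,0,-0.0973,0.024],[-0.009,0.0429,0,0,0,-0.0973,0.024]],
])

```text
clock: 23.35
position: [0.4463, -0.1743, 0.1995]
tcp_rot: [-0.195, 0.981, -0.0, 0.0]
ft_force: [1.0, 0.3, -0.4]
grip_width: 0.0263
grasp_force: 39.2
```

Request:
move_arm([
  [[-0.009,0.0429,0,0,0,-0.0973,0.024],[-0.009,0.0429,0,0,0,-0.0973,0.024],[-0.009,0.0429,0,0,0,-0.0973,0.024]],
])

```text
clock: 23.72
position: [0.4097, -0.0484, 0.1995]
tcp_rot: [-0.335, 0.942, -0.0, 0.0]
ft_force: [0.2, -0.1, 1.0]
grip_width: 0.0259
grasp_force: 39.2
```

Request:
move_arm([
  [[-0.0322,0.0247,0.0062,0,0,-0.0866,0.024],[-0.0322,0.0247,0.0062,0,0,-0.0866,0.024],[-0.0322,0.0247,0.0062,0,0,-0.0866,0.024],[-0.0322,0.0247,0.0062,0,0,-0.0866,0.024]],
])

```text
clock: 24.22
position: [0.4273, 0.1124, 0.1746]
tcp_rot: [-0.493, 0.87, -0.0, 0.0]
ft_force: [0.1, -0.6, -0.4]
grip_width: 0.0263
grasp_force: 39.2
```

Request:
move_arm([
  [[-0.0322,0.0247,0.0062,0,0,-0.0866,0.024],[-0.0322,0.0247,0.0062,0,0,-0.0866,0.024],[-0.0322,0.0247,0.0062,0,0,-0.0866,0.024],[-0.0322,0.0247,0.0062,0,0,-0.0866,0.024],[0,0,0,0,0,0,0.024]],
])

```text
clock: 24.85
position: [0.3876, 0.2697, 0.1494]
tcp_rot: [-0.636, 0.772, 0.0, -0.0]
ft_force: [-1.0, -0.7, -0.4]
grip_width: 0.0267
grasp_force: 39.3
```

```bash
python3 - <<'E'
from h import *
legs((.3885,.2675,.03,258.7,4))
snap('side','s8.png',(285,180,395,320),4)
E
```

```text
4 x [0.0005, -0.0003, 0.0299, 0.0001, 0.0, 0.0011]
  -> [0.3884 0.2675 0.0298] -101.3
```

View pics/s8.png

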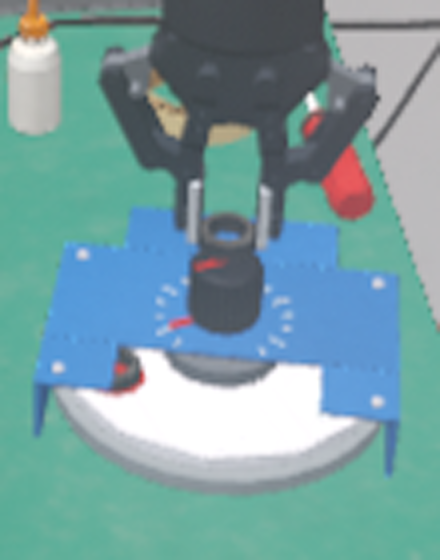

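Seal 2 is held level. Lowering it.

Request:
move_arm([
  [[0.0003,0,0.03,0,0,0,0.024],[0.0003,0,0.03,0,0,0,0.024],[0.0003,0,0.03,0,0,0,0.024],[0,0,0.02,0,0,0,0.024],[0,0,0.01,0,0,0,0.024]],
])

```text
clock: 25.52
position: [0.3887, 0.2662, 0.029]
tcp_rot: [-0.633, 0.774, -0.0, -0.0]
ft_force: [0.4, -0.1, -0.0]
grip_width: 0.026
grasp_force: 39.3
```

Request:
move_arm([
  [[0,0,0.003,0,0,0,0.024],[0,0,0,0,0,0,0.024],[0,0,0,0,0,0,0.024]],
])

```text
clock: 25.9
position: [0.3888, 0.2672, 0.0271]
tcp_rot: [-0.634, 0.773, -0.0, 0.001]
ft_force: [0.4, 0.6, 0.0]
grip_width: 0.0263
grasp_force: 39.3
```

Request:
move_arm([
  [[0,0,0.003,0,0,0,0.024],[0,0,0,0,0,0,0.024],[0,0,0,0,0,0,0.045],[0,0,0,0,0,0,0.045],[0,0,0,0,0,0,0.045]],
])

```text
clock: 26.52
position: [0.3884, 0.2671, 0.0234]
tcp_rot: [-0.634, 0.773, 0.0, -0.0]
ft_force: [0.6, 0.0, -0.5]
grip_width: 0.0454
grasp_force: 0.0
```

Request:
move_arm([
  [[0,0,-0.02,0,0,0,0.045],[0,0,-0.04,0,0,0,0.045],[0,0,-0.04,0,0,0,0.07],[0.032,0,0,0,0,0,0.07],[0.032,0,0,0,0,0,0.07]],
], force=25)

```text
clock: 27.15
position: [0.3759, 0.2038, 0.1238]
tcp_rot: [-0.634, 0.773, -0.0, 0.0]
ft_force: [-0.1, 0.0, -1.2]
grip_width: 0.0702
grasp_force: 0.0
```

Request:
move_arm([
  [[0,0,0,0,0,0,0.07]],
])

```text
clock: 27.28
position: [0.3754, 0.203, 0.1236]
tcp_rot: [-0.633, 0.774, -0.0, -0.0]
ft_force: [0.5, 0.9, -0.9]
grip_width: 0.0701
grasp_force: 0.0
```

```bash
python3 - <<'E'
from h import *
legs((.375,.204,.058,258.7,3))
snap('side','s9.png',(285,205,395,320),4)
E
```

```text
3 x [-0.0003, 0.0002, 0.0219, 0.0001, -0.0001, -0.0006]
  -> [0.3749 0.204  0.0579] -101.3
```

View pics/s9.png

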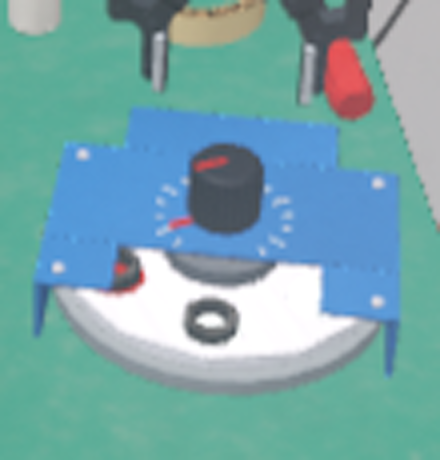

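Seal 2 is flat at (212,321), the same place seal 1 occupied. Turning three clicks.

Request:
move_arm([
  [[-0.0003,0,0.022,0,0,0,0.07],[-0.0003,0,0.022,0,0,0,0.07],[-0.0003,0,0.021,0,0,0,0.07],[0,0,0,0,0,0,0.03],[0,0,0,0,0,0,0.03]],
])

```text
clock: 27.95
position: [0.3757, 0.2057, 0.059]
tcp_rot: [-0.634, 0.773, 0.001, -0.0]
ft_force: [-0.3, 2.2, 2.9]
grip_width: 0.0389
grasp_force: 24.8
```

Request:
move_arm([
  [[0,0,0,0,0,0,0.03],[0,0,0,0,0,0,0.03],[0,0,0,0,0,0,0.03],[0,0,0,0,0,0,0.03]],
])

```text
clock: 28.45
position: [0.3758, 0.2057, 0.0591]
tcp_rot: [-0.634, 0.773, 0.001, 0.0]
ft_force: [-3.5, 3.7, -0.0]
grip_width: 0.039
grasp_force: 26.3
```

Request:
move_arm([
  [[0,0,0,0,0,0.15,0.03],[0,0,0,0,0,0.15,0.03],[0,0,0,0,0,0.15,0.03],[0,0,0,0,0,0.15,0.03],[0,0,0,0,0,0.15,0.03]],
], force=40)

```text
clock: 29.08
position: [0.378, 0.2044, 0.0592]
tcp_rot: [-0.304, 0.953, -0.002, 0.001]
ft_force: [10.1, -13.4, -9.5]
grip_width: 0.0382
grasp_force: 41.2
```

Request:
move_arm([
  [[0,0,0,0,0,0.15,0.03],[0,0,0,0,0,0.15,0.03],[0,0,0,0,0,0,0.03],[0,0,0,0,0,0,0.06],[0,0,0,0,0,0,0.06]],
])

```text
clock: 29.7
position: [0.3765, 0.2054, 0.059]
tcp_rot: [-0.161, 0.987, 0.0, 0.001]
ft_force: [-0.1, 0.6, -0.3]
grip_width: 0.06
grasp_force: 0.0
```

Request:
move_arm([
  [[0,0,-0.04,0,0,0,0.06],[0,0,-0.045,0,0,0,0.05],[0,0,-0.04,0,0,0,0.05]],
])

```text
clock: 30.08
position: [0.3761, 0.2054, 0.1855]
tcp_rot: [-0.161, 0.987, 0.0, 0.001]
ft_force: [0.7, -0.7, 0.0]
grip_width: 0.05
grasp_force: 0.0
```

```bash
python3 - <<'E'
from h import *
legs((.364,-.352,.17,180,12),(.364,-.352,.05,180,4))
im=bot.read_camera('side')[:,:,::-1]
cv2.imwrite('pics/s10.png',cv2.resize(np.hstack([im[205:320,285:395],im[120:235,255:355]]),None,fx=3.8,fy=3.8,interpolation=cv2.INTER_CUBIC))
E
```

```text
12 x [0.0091, -0.0458, 0.0013, 0.0, 0.0001, 0.027]
  -> [ 0.3646 -0.3524  0.1697] -180.0
4 x [0.0001, 0.0001, 0.0299, 0.0001, -0.0, 0.0]
  -> [ 0.3641 -0.352   0.0501] -180.0
```

View pics/s10.png

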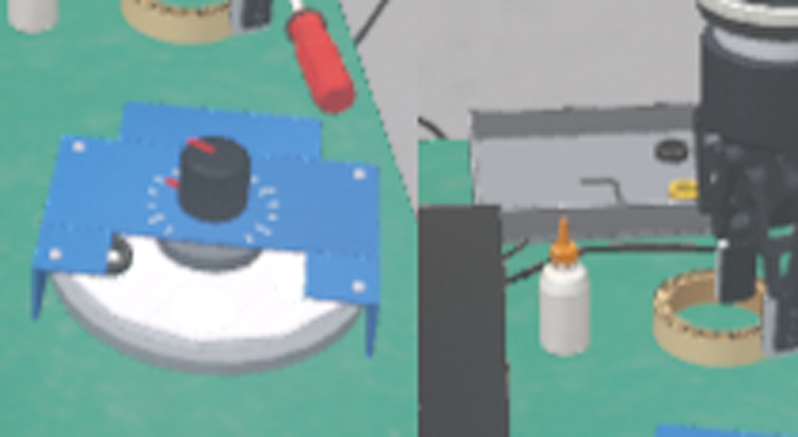

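Seal 2 is parked. One seal is left in the tray at (672,150), with the bushing at (683,188).

```bash
python3 - <<'E'
from h import *
print(px2w('side',321.6,159.3,.011),px2w('side',324.5,169.3,.013))
E
```

```text
[ 0.36026941 -0.34241661  0.011     ] [ 0.35834216 -0.27067553  0.013     ]
```

Request:
move_arm([
  [[0.0091,-0.0458,0.0013,0,0,0.027,0.05],[0.0091,-0.0458,0.0013,0,0,0.027,0.05],[0.0091,-0.0458,0.0013,0,0,0.027,0.05],[0.0091,-0.0458,0.0013,0,0,0.027,0.05]],
], force=25)

```text
clock: 30.62
position: [0.3924, 0.0179, 0.1785]
tcp_rot: [-0.107, 0.994, -0.0, 0.0]
ft_force: [1.6, -0.1, 0.0]
grip_width: 0.0499
grasp_force: 0.0
```

Request:
move_arm([
  [[0.0091,-0.0458,0.0013,0,0,0.027,0.05],[0.0091,-0.0458,0.0013,0,0,0.027,0.05],[0.0091,-0.0458,0.0013,0,0,0.027,0.05],[0.0091,-0.0458,0.0013,0,0,0.027,0.05]],
])

```text
clock: 31.12
position: [0.3883, -0.169, 0.1733]
tcp_rot: [-0.053, 0.999, -0.0, 0.0]
ft_force: [0.6, 0.0, -0.4]
grip_width: 0.0501
grasp_force: 0.0
```

Request:
move_arm([
  [[0.0091,-0.0458,0.0013,0,0,0.027,0.05],[0.0091,-0.0458,0.0013,0,0,0.027,0.05],[0.0091,-0.0458,0.0013,0,0,0.027,0.05],[0.0091,-0.0458,0.0013,0,0,0.027,0.05],[0,0,0,0,0,0,0.05]],
])

```text
clock: 31.75
position: [0.364, -0.3551, 0.1675]
tcp_rot: [0.002, 1.0, -0.0, 0.0]
ft_force: [0.2, -0.1, -0.7]
grip_width: 0.0501
grasp_force: 0.0
```

Request:
move_arm([
  [[0,0,0.03,0,0,0,0.05],[0,0,0.03,0,0,0,0.05],[0,0,0.03,0,0,0,0.05],[0,0,0,0,0,0,0.05],[0,0,0,0,0,0,0.05]],
])

```text
clock: 32.38
position: [0.3649, -0.3526, 0.079]
tcp_rot: [-0.0, 1.0, -0.0, 0.0]
ft_force: [-0.6, -0.8, 1.0]
grip_width: 0.0498
grasp_force: 0.0
```

```bash
python3 - <<'E'
from h import *
legs((.364,-.352,.008,180,4))
# bushing by colour, side and top
for n in('top','side'):
  im=bot.read_camera(n)[:,:,::-1];h=cv2.cvtColor(np.ascontiguousarray(im),cv2.COLOR_BGR2HSV)
  m=cv2.inRange(h,(18,120,120),(35,255,255))
  k,l,s,c=cv2.connectedComponentsWithStats(m)
  for i in range(1,k):
    if s[i,4]>15: print(n,s[i,4],c[i],px2w(n,*c[i],.013))
E
```

```text
4 x [0.0002, 0.0002, 0.0178, -0.0002, 0.0002, 0.0001]
  -> [ 0.3641 -0.3518  0.0078] 180.0
top 50 [398.28 263.82] [ 0.36039249 -0.2700078   0.013     ]
side 30 [325.26666667 169.56666667] [ 0.35614108 -0.26882306  0.013     ]
```

Request:
move_arm([
  [[0.0002,0.0005,0.025,0,0,0,0.05],[0.0002,0.0005,0.025,0,0,0,0.05],[0.0002,0.0005,0.015,0,0,0,0.05],[0,0,0.006,0,0,0,0.05],[0,0,0,0,0,0,0.05]],
])

```text
clock: 33.1
position: [0.364, -0.3514, 0.0074]
tcp_rot: [0.0, 1.0, -0.0, 0.0]
ft_force: [-0.2, 0.3, -0.4]
grip_width: 0.0499
grasp_force: 0.0
```

Request:
move_arm([
  [[0,0,0,0,0,0,0.024],[0,0,0,0,0,0,0.024],[0,0,0,0,0,0,0.024],[0,0,0,0,0,0,0.024],[0,0,0,0,0,0,0.024]],
])

```text
clock: 33.72
position: [0.3641, -0.3515, 0.0078]
tcp_rot: [0.0, 1.0, -0.001, 0.0]
ft_force: [-0.6, 0.0, 5.9]
grip_width: 0.0273
grasp_force: 24.2
```

```bash
python3 - <<'E'
from h import *
legs((.364,-.35,.2,180,4),(.4,-.05,.2,219,7),(.3885,.2675,.15,258.7,8))
E
```

```text
4 x [0.0, 0.0003, -0.0481, -0.0003, 0.0002, -0.0001]
  -> [ 0.364  -0.3502  0.2002] -180.0
7 x [-0.0176, 0.0404, 0.0, 0.0, 0.0, -0.0972]
  -> [ 0.4    -0.0497  0.2002] -141.0
8 x [-0.0329, 0.0236, 0.0063, -0.0, 0.0, -0.0866]
  -> [0.3888 0.2677 0.1498] -101.3
```

Request:
move_arm([
  [[0,0,-0.048,0,0,0,0.024],[0,0,-0.048,0,0,0,0.024],[0,0,-0.048,0,0,0,0.024],[0,0,-0.048,0,0,0,0.024]],
], force=40)

```text
clock: 34.22
position: [0.3637, -0.351, 0.2012]
tcp_rot: [0.0, 1.0, -0.0, 0.0]
ft_force: [-0.6, -0.9, -0.2]
grip_width: 0.0264
grasp_force: 39.3
```

Request:
move_arm([
  [[-0.0176,0.0404,0,0,0,-0.0972,0.024],[-0.0176,0.0404,0,0,0,-0.0972,0.024],[-0.0176,0.0404,0,0,0,-0.0972,0.024],[-0.0176,0.0404,0,0,0,-0.0972,0.024]],
])

```text
clock: 34.72
position: [0.41, -0.1807, 0.1994]
tcp_rot: [-0.195, 0.981, -0.0, 0.0]
ft_force: [1.3, 1.0, -0.4]
grip_width: 0.0262
grasp_force: 39.4
```

Request:
move_arm([
  [[-0.0176,0.0404,0,0,0,-0.0972,0.024],[-0.0176,0.0404,0,0,0,-0.0972,0.024],[-0.0176,0.0404,0,0,0,-0.0972,0.024]],
])

```text
clock: 35.1
position: [0.3998, -0.0492, 0.1994]
tcp_rot: [-0.335, 0.942, -0.0, 0.0]
ft_force: [1.1, 0.1, -0.6]
grip_width: 0.0267
grasp_force: 39.4
```

Request:
move_arm([
  [[-0.0329,0.0236,0.0062,0,0,-0.0866,0.024],[-0.0329,0.0236,0.0062,0,0,-0.0866,0.024],[-0.0329,0.0236,0.0062,0,0,-0.0866,0.024],[-0.0329,0.0236,0.0062,0,0,-0.0866,0.024]],
])

```text
clock: 35.6
position: [0.4223, 0.1105, 0.1744]
tcp_rot: [-0.492, 0.87, -0.0, 0.0]
ft_force: [-0.9, -0.1, 0.3]
grip_width: 0.0266
grasp_force: 39.4
```

Request:
move_arm([
  [[-0.0329,0.0236,0.0062,0,0,-0.0866,0.024],[-0.0329,0.0236,0.0062,0,0,-0.0866,0.024],[-0.0329,0.0236,0.0062,0,0,-0.0866,0.024],[-0.0329,0.0236,0.0062,0,0,-0.0866,0.024],[0,0,0,0,0,0,0.024]],
])

```text
clock: 36.22
position: [0.3879, 0.2686, 0.1493]
tcp_rot: [-0.635, 0.772, 0.0, 0.0]
ft_force: [-0.4, -0.2, -1.1]
grip_width: 0.0264
grasp_force: 39.4
```

```bash
python3 - <<'E'
from h import *
legs((.3885,.2675,.03,258.7,4))
E
```

```text
4 x [0.0002, -0.0002, 0.0298, 0.0001, 0.0, 0.0009]
  -> [0.3885 0.2676 0.0301] -101.3
```

Request:
move_arm([
  [[0,0,0.03,0,0,0,0.024],[0,0,0.03,0,0,0,0.024],[0,0,0.03,0,0,0,0.024],[0,0,0.02,0,0,0,0.024],[0,0,0.01,0,0,0,0.024]],
])

```text
clock: 36.85
position: [0.389, 0.2662, 0.0289]
tcp_rot: [-0.633, 0.774, -0.0, -0.0]
ft_force: [0.1, -0.7, -0.1]
grip_width: 0.0263
grasp_force: 39.4
```

Request:
move_arm([
  [[0,0,0.003,0,0,0,0.024],[0,0,0.002,0,0,0,0.024],[0,0,0,0,0,0,0.024],[0,0,0,0,0,0,0.024]],
])

```text
clock: 37.35
position: [0.3891, 0.2669, 0.0246]
tcp_rot: [-0.634, 0.774, -0.0, 0.0]
ft_force: [-0.3, 0.5, 0.8]
grip_width: 0.0263
grasp_force: 39.4
```

Request:
move_arm([
  [[0,0,0.001,0,0,0,0.045],[0,0,0,0,0,0,0.045],[0,0,0,0,0,0,0.045],[0,0,-0.02,0,0,0,0.045],[0,0,-0.04,0,0,0,0.045]],
], force=25)

```text
clock: 37.98
position: [0.388, 0.2664, 0.0831]
tcp_rot: [-0.634, 0.774, 0.0, -0.001]
ft_force: [0.7, 0.3, 0.4]
grip_width: 0.0452
grasp_force: 0.0
```

Request:
move_arm([
  [[0,0,-0.04,0,0,0,0.07],[0.032,0,0,0,0,0,0.07],[0.032,0,0,0,0,0,0.07],[0,0,0,0,0,0,0.07]],
])

```text
clock: 38.48
position: [0.3758, 0.2028, 0.1234]
tcp_rot: [-0.633, 0.774, -0.0, -0.0]
ft_force: [0.2, -0.5, 0.2]
grip_width: 0.07
grasp_force: 0.0
```

```bash
python3 - <<'E'
from h import *
legs((.375,.204,.058,258.7,3))
g=cv2.cvtColor(np.ascontiguousarray(bot.read_camera('side')),cv2.COLOR_RGB2GRAY)[274:298,322:354]
ys,xs=np.where(g<110);print(len(xs),xs.mean()+322,ys.mean()+274,xs.min(),xs.max(),ys.min(),ys.max())
r=cv2.cvtColor(cv2.resize(cv2.imread('pics/s9.png'),None,fx=.25,fy=.25,interpolation=cv2.INTER_AREA),cv2.COLOR_BGR2GRAY)[69:93,37:69]
ys,xs=np.where(r<110);print(len(xs),xs.mean()+322,ys.mean()+274)
E
```

```text
3 x [-0.0003, 0.0004, 0.0218, -0.0, -0.0001, -0.0008]
  -> [0.3748 0.2039 0.058 ] -101.3
48 337.3333333333333 285.0 10 21 6 15
42 336.9047619047619 285.2142857142857
```

The third seal sits in the same place as the second. Now the last three clicks.

Request:
move_arm([
  [[-0.0003,0,0.022,0,0,0,0.07],[-0.0003,0,0.022,0,0,0,0.07],[-0.0003,0,0.021,0,0,0,0.07],[0,0,0,0,0,0,0.03],[0,0,0,0,0,0,0.03]],
])

```text
clock: 39.15
position: [0.3757, 0.2056, 0.0588]
tcp_rot: [-0.634, 0.773, 0.001, -0.0]
ft_force: [0.9, 0.1, 4.9]
grip_width: 0.0388
grasp_force: 24.4
```

Request:
move_arm([
  [[0,0,0,0,0,0,0.03],[0,0,0,0,0,0,0.03],[0,0,0,0,0,0,0.03],[0,0,0,0,0,0,0.03]],
])

```text
clock: 39.65
position: [0.3757, 0.2056, 0.0589]
tcp_rot: [-0.634, 0.773, 0.001, -0.0]
ft_force: [-5.5, 4.3, -0.2]
grip_width: 0.0389
grasp_force: 25.9
```

Request:
move_arm([
  [[0,0,0,0,0,0.15,0.03],[0,0,0,0,0,0.15,0.03],[0,0,0,0,0,0.15,0.03],[0,0,0,0,0,0.15,0.03],[0,0,0,0,0,0.15,0.03]],
], force=40)

```text
clock: 40.28
position: [0.3778, 0.2043, 0.059]
tcp_rot: [-0.304, 0.953, -0.001, 0.001]
ft_force: [8.8, -12.7, -10.2]
grip_width: 0.0383
grasp_force: 41.2
```

Request:
move_arm([
  [[0,0,0,0,0,0.15,0.03],[0,0,0,0,0,0.15,0.03],[0,0,0,0,0,0,0.03],[0,0,0,0,0,0,0.06],[0,0,0,0,0,0,0.06]],
])

```text
clock: 40.9
position: [0.3769, 0.2053, 0.059]
tcp_rot: [-0.161, 0.987, 0.0, 0.001]
ft_force: [-0.9, 0.3, 0.1]
grip_width: 0.0602
grasp_force: 0.0
```

Request:
move_arm([
  [[0,0,-0.04,0,0,0,0.06],[0,0,-0.045,0,0,0,0.06],[0,0,-0.04,0,0,0,0.06],[0,0,0,0,0,0,0.06],[0,0,0,0,0,0,0.06]],
])

```text
clock: 41.52
position: [0.3763, 0.205, 0.183]
tcp_rot: [-0.161, 0.987, 0.0, -0.0]
ft_force: [0.7, 0.5, -0.3]
grip_width: 0.0601
grasp_force: 0.0
```

```bash
python3 - <<'E'
from h import *
im=bot.read_camera('side')[:,:,::-1];t=bot.read_camera('top')[:,:,::-1]
cv2.imwrite('pics/s11.png',cv2.resize(np.hstack([im[205:320,285:395],t[185:300,365:465]]),None,fx=3.8,fy=3.8,interpolation=cv2.INTER_CUBIC))
E
```

```text
(no output)
```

View pics/s11.png

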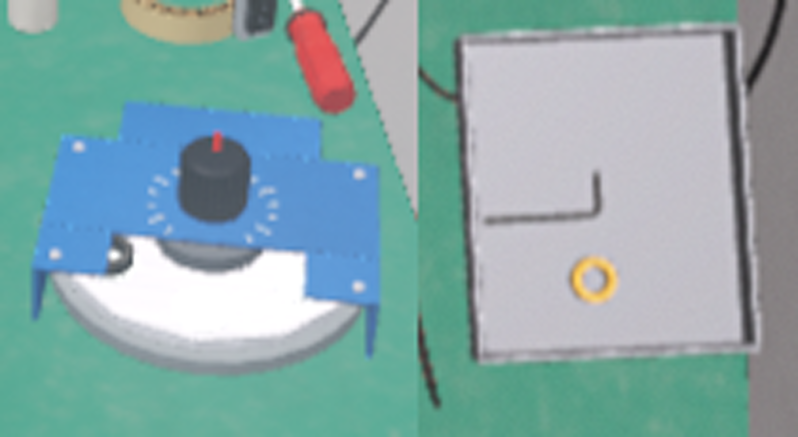

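The red line now points straight away from the window, so the dial has turned 180°. The third seal is parked at (118,255) and the window is empty. The tray holds only the bushing, which was knocked slightly but is still inside, and the hex key. Handing in.

```bash
python3 -c "
from cell import bot
print(bot.job_done())"
```

```text
the job is handed in; nothing more can be done
None
```

I loaded all three seals on the red seat and the next two, turning three clicks after each. By the last camera check the window is empty, the third seal is parked, and the bushing and hex key are still in the tray; the job is handed in, but the hand-in returned no verdict.

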